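Take the depth of a simulator's thermometer well with a depth gauge

TASK

Take the yellow-handled depth gauge out of its red holder and lower its rod into the open thermometer well of the simulator that has no thermometer fitted, until the blue sliding stop sits on the brass rim and the nose of the rod bottoms out, and hold it there with light pressure (a few newtons, never more than 15 N) for two seconds. Then draw the gauge out and gently stand it back down in its holder without touching or shifting the stop, so that it keeps the depth. Leave the other simulator with its thermometer, the testers and the tub of mouthpieces alone.

Things in the scene. Friction and masses are not known exactly. Their poses are not given: they have to be found in the camera images.
- gauge_handle (a point): Centre of the square yellow plastic handle of the depth gauge: handle 20 x 20 mm, 45 mm long, upright at the start, its centre 132.5 mm above the nose end of the rod. The steel rod is 10 mm in diameter and narrows over its last 7 mm to a nose 6 mm in diameter. z runs up the rod, x and y square to the handle's flat sides. 157 mm long in all, about 0.14 kg. Grip the handle, not the stop.
- gauge_tip (a point): Nose end of the gauge's rod, on its axis (110 mm below the lower end of the handle). The 6 mm nose itself is the solid gauge_nose.
- stop_face (a point): Centre of the flat underside of the gauge's sliding stop, a blue collar 26 mm in diameter and 12 mm high round the rod, below the handle. It stays where it is put; it takes about 4 N to slide it, at any speed. The collar itself is the solid stop_collar.
- stop (a joint): Where the stop stands on the rod, in m: its underside is 40 mm plus this value above the nose end. Grows as the stop slides up towards the handle; range 0 to 0.056; starts between 0 and 0.005.
- well_mouth (a point): Centre of the mouth of the thermometer well, level with the flat top of its brass rim (30 mm in diameter, 12 mm high), 136 mm above the table. The well is an upright blind bore 12 mm in diameter with a 45 degree countersink 3 mm deep (18 mm wide at the top). Its depth is not known: somewhere from 50 to 86 mm; the bottom is flat, hard metal.
- simulator: The simulator with the open well, fixed: a glass jar 94 mm in diameter with a steel lid 124 mm above the table; origin under the jar's centre. Its x axis points from the well (25 mm from the jar's axis) to the steel head box (80 x 110 x 56 mm, on the lid): its front face is 40 mm from the well's axis, its top 44 mm above the well's mouth, a stub on it 64 mm above.
- holder_mouth (a point): Centre of the mouth of the gauge's holder, an upright red socket 34 mm in diameter on a dark foot 68 mm in diameter, fixed, mouth 46 mm above the table. Its bore is 11 mm in diameter and 34 mm deep, with a 45 degree countersink 4 mm deep. The gauge stands in it with its nose on the bottom, 34 mm below the mouth.
- thermometer (a point): Middle of the black thermometer (20 mm in diameter, 45 mm high, red band) that fills the well of the second simulator, which is like the first and fixed too: not the one to measure.
- tester_a_mid (a point): Centre of a black hand-held breath tester lying on the mat, 118 x 56 x 26 mm, long along its x. Loose; leave alone.
- tester_b_mid (a point): Centre of the other black hand-held breath tester, the same size. Loose; leave alone.
- mouthpieces_mid (a point): Centre of a clear tub of white mouthpieces, 52 mm in diameter, 56 mm high. Loose; leave alone.
Things that resemble listed ones, but are neither listed nor needed, are in the scene too. What is shaped like the part that bears gauge_handle but white is not meant. What is shaped like the part that bears holder_mouth but turquoise is not meant.

How it is judged:
By the outcome, as a careful person would: the job done as asked, in the order asked, and still so for the second after the job is handed in, with the robot touching nothing.
It also fails if it takes over 70 s, if anything falls off the work surface, if the arm or the gripper's body presses on something with over 40 N, if the wrist force passes 120 N, or if a joint passes its speed limit or range.

ROBOT

A 7-joint arm with a two-finger parallel gripper is mounted at the origin on the work surface. World frame = base frame: x ahead of the robot, y to its left, z up, the work surface at z = 0. Lengths are in m, angles in degrees, forces in N, time in s.
With the tool pointing down it reaches from about 0.425 to 0.875 m from the base axis. Payload 4.7 kg.
Tool frame: the origin (TCP) lies at the very end of the fingers, on their centre line; the grasp point (between the pads) lies 19 mm behind it; z points along the fingers, y is the line along which they close (so a half turn about z gives the same grasp; the last joint's range is limited). The gripper opens to 87 mm and grips with 3 to 60 N. Pads are 19 mm wide; open, the fingers measure 117 mm over their backs; the gripper's body (75 mm by 190 mm) begins 51 mm behind the grasp point.
Start: joints at [70.365, 18.392, -4.016, 83.108, 1.295, 78.541, -3.26], TCP at [0.227, -0.609, 0.223] pointing down, gripper open.
Joint ranges: [-163.93, 163.93], [-17.29, 119.83], [-79.2, 71.16], [3.27, 140.29], [-89.18, 269.18], [5.43, 117.66], [-154.24, 154.24]. Speed limits (degrees/s): [147.25, 147.25, 180, 180, 180, 180, 180].

INTERFACE

Orientations are given as [roll, pitch, yaw] about the fixed x, y, z axes, in that order (R = Rz(yaw) Ry(pitch) Rx(roll)).
In Python, from cell import telemetry, cams, env gives the robot as it stands.
- The arm moves only by the tool arm_command, never from a script. Its argument "series" is text: rows parted by semicolons, each of 5 numbers parted by spaces: the shift along the tool's x, y, z in mm, then the turn about the tool's z in rad, then the closure in counts, from 0 (fully open) to 255 (shut). A call has 1 to 20 rows; each row shifts and turns the commanded pose from where the row before left it, along the tool's axes as they then stand; what a row does not reach is not made up. A row lasts 1/12 s, in which the tool goes at most 41.7 mm and 7.16 degrees, less where a joint would pass 70% of its speed; a pose out of reach is approached as far as the arm can. A call is refused whole if a number of a shift passes 41.7 or a number of a turn 0.125, either way. A call with a gripper value outside its range is refused whole. The fingers move at their own pace and stop on an object; "squeeze" is the grip in N (left out, the last holds). Time passes only in rows, so rows that do not move let the fingers close. It gives the time, the measured TCP pose, the force, the opening and the grip force at its end, in the units of the state.
- telemetry.get_obs(): the state, without advancing time (a new reading comes with each control period).
- cams.read_camera(name): name is "scene" or "side" or "wrist"; returns the picture (420x560x3 uint8, blue, green, red); there is no depth.
- cams.calibration(name): a dict with "K" (3x3 intrinsics, pixels), "dist" ([k1, k2, p1, p2, k3] as OpenCV has them; the pictures are not rectified), "origin" and "rotation" of the camera in the world; the wrist camera has in their place "hand_eye" (4x4, takes a point from camera to tool coordinates, whose origin is the TCP and whose axes are the flange's). Camera axes: x right, y down, z forward; pixel columns grow to the right and rows downward; lengths in m; the calibration is good to about 2 mm. A picture is of the moment at which its call begins: read the wrist's pose just before it. calibration takes no time and is no camera call.
- env.sign_off(): hands the job in; it is judged then, once.
The state is a dict: "time_s": time; "qpos": joint angles; "joint_velocities": joint speeds; "effort": joint torques, N m; "tool_pos": TCP position; "tool_rot": TCP orientation; "force": force on the tool from outside, world axes, zero at the start; "wrist_torque": the same for the moment, N m; "grip_width": finger opening in m; "grasp_force": force on a finger pad.
Only numpy, scipy, OpenCV 4.12 (cv2) and the standard library are available. Lean on these libraries where they do the work, as an engineer would, in place of code of your own. Each camera call takes 0.05 s, during which the arm holds its last target. There are 200 camera calls.

## Working session

There is one attempt and no reset: what is moved stays moved. The work goes in short steps, Python scripts to look and compute and a tool call to move; the robot and the scene stay as the last step left them, time stands still between calls to the robot, and variables do not carry over. Pictures are saved under pics/ and viewed, at most 13 in all, crops included, and the job is handed in when it is done.

Besides the shell and the picture viewer there is one more tool, called after ">>>" by a JSON object that holds its "method" and its "body", one argument or row to a line. arm_command: Moves the arm, as the interface text tells. Its arguments: {"type":"object","properties":{"series":{"type":"string"},"squeeze":{"type":"number"}},"required":["series"]}

```bash
ls; mkdir -p pics
python3 - <<'E'
from cell import telemetry, cams
import cv2, numpy as np
o=telemetry.get_obs()
print({k:np.round(o[k],4) for k in o})
ims=[]
for n in ("scene","side"):
    im=cams.read_camera(n); cv2.imwrite(f"pics/{n}0.png",im); ims.append(im)
    c=cams.calibration(n); print(n,np.round(c["K"],1).tolist(),np.round(c["origin"],3),np.round(c["rotation"],3).tolist())
print(cams.calibration("wrist"))
E
```

```text
pics
{'time_s': np.float64(0.0), 'qpos': array([70.368 , 18.4397, -4.0144, 83.1754,  1.2964, 78.5406, -3.2603]), 'joint_velocities': array([ 0.0242, -0.0928,  0.0266,  0.0393,  0.0491, -0.1066, -0.0052]), 'effort': array([ 2.00000e-04, -4.91278e+01, -4.03800e-01, -3.12526e+01,
       -6.41000e-02,  4.36000e-02,  2.00000e-04]), 'tool_pos': array([ 0.2267, -0.6086,  0.2214]), 'tool_rot': array([-1.798896e+02,  7.500000e-03,  2.044060e+01]), 'force': array([ 0.057 ,  0.1472, -0.1346]), 'wrist_torque': array([-0.0698,  0.0006,  0.0349]), 'grasp_force': np.float64(0.0), 'grip_width': np.float64(0.0872)}
scene [[436.7, 0.0, 280.1], [0.0, 436.7, 212.7], [0.0, 0.0, 1.0]] [ 0.961 -0.016  0.789] [-149.688, -0.459, 87.53]
side [[487.8, 0.0, 279.3], [0.0, 487.8, 218.2], [0.0, 0.0, 1.0]] [ 0.493 -0.817  0.813] [-130.832, 0.627, -4.349]
{'K': array([[313.18068321,   0.        , 281.66778493],
       [  0.        , 313.18068321, 211.3623846 ],
       [  0.        ,   0.        ,   1.        ]]), 'dist': array([-0.07217242,  0.        ,  0.        ,  0.        ,  0.        ]), 'hand_eye': array([[ 1.80513129e-04, -9.60839922e-01, -2.77103971e-01,
         7.54056119e-02],
       [ 9.99999678e-01,  3.90026427e-04, -7.00963939e-04,
        -3.97765521e-04],
       [ 7.81592009e-04, -2.77103756e-01,  9.60839684e-01,
        -1.62603383e-01],
       [ 0.00000000e+00,  0.00000000e+00,  0.00000000e+00,
         1.00000000e+00]])}
```

View pics/scene0.png

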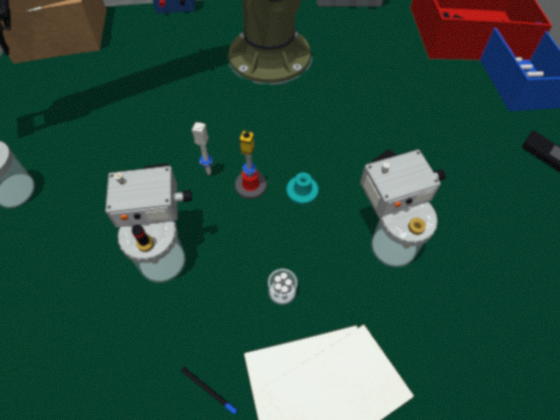

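View pics/side0.png

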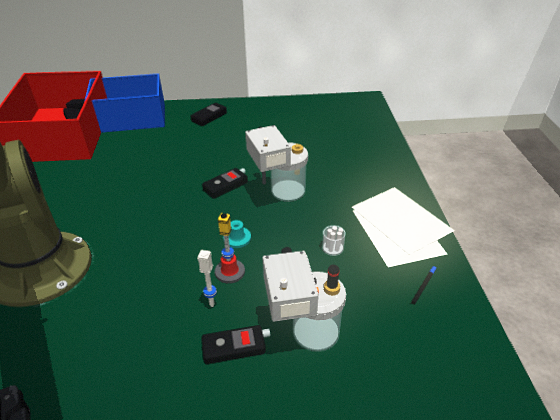

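The scene view shows the gauge handle at about (247,142), its red holder at (250,185) and the open brass well at (417,226). The side view shows them at (224,223), (230,265) and (298,148). The thermometer simulator, the white decoy gauge and the turquoise decoy holder are elsewhere.

```bash
cat > h.py <<'E'
import numpy as np, cv2
from scipy.spatial.transform import Rotation as Ro
from cell import telemetry, cams
def pose():
    o=telemetry.get_obs(); T=np.eye(4)
    T[:3,:3]=Ro.from_euler('xyz',o["tool_rot"],degrees=True).as_matrix(); T[:3,3]=o["tool_pos"]; return T
def ray(c,uv,T=None):
    "origin and unit-z-free direction (world) of pixel uv; T = tool pose for the wrist camera"
    p=cv2.undistortPoints(np.array([[uv]],float),np.array(c["K"]),np.array(c["dist"]))[0,0]
    if T is not None: M=T@c["hand_eye"]; R,o=M[:3,:3],M[:3,3]
    else: R,o=Ro.from_euler('xyz',c["rotation"],degrees=True).as_matrix(),np.array(c["origin"])
    d=R@[p[0],p[1],1]; return o,d/np.linalg.norm(d)
def plane(r,z): o,d=r; return o+d*(z-o[2])/d[2]
def meet(a,b):
    A=np.stack([a[1],-b[1]],1); s=np.linalg.lstsq(A,b[0]-a[0],rcond=None)[0]
    p,q=a[0]+a[1]*s[0],b[0]+b[1]*s[1]; return (p+q)/2,np.linalg.norm(p-q)
def blobs(im,lo,hi,box,amin=8):
    x0,y0,x1,y1=box; m=cv2.inRange(cv2.cvtColor(im,cv2.COLOR_BGR2HSV)[y0:y1,x0:x1],lo,hi)
    n,_,st,ce=cv2.connectedComponentsWithStats(m)
    return [(int(st[i,4]),np.round(ce[i]+[x0,y0],1),(st[i,:4]+[x0,y0,0,0]).tolist()) for i in range(1,n) if st[i,4]>=amin]
E
python3 - <<'E'
from h import *
S,D=cv2.imread("pics/scene0.png"),cv2.imread("pics/side0.png")
Y=((15,110,60),(35,255,255)); 
for im,b1,b2,b3 in ((S,(230,125,265,160),(400,210,435,240),(230,160,270,200)),(D,(212,208,238,240),(285,138,310,158),(210,245,250,285))):
    print("yel",blobs(im,*Y,b1)); print("brass",blobs(im,(10,90,60),(35,255,255),b2)); print("red",blobs(im,(0,150,60),(8,255,255),b3))
E
```

```text
yel [(269, array([246.5, 142.5]), [239, 131, 15, 24])]
brass [(205, array([416.6, 225.5]), [409, 218, 16, 16])]
red [(210, array([250.3, 182.1]), [242, 172, 18, 19])]
yel [(221, array([224.1, 224.5]), [218, 213, 13, 23])]
brass [(93, array([297.1, 148.5]), [292, 144, 11, 10])]
red [(261, array([228.9, 266.5]), [221, 255, 18, 21])]
```

Run:
```python
from h import *
a,b=cams.calibration("scene"),cams.calibration("side")
for n,u,v,z in (("handle",(246.5,142.5),(224.1,224.5),.1445),("well",(416.6,225),(297.1,148),.133),("red",(250.3,182.1),(228.9,266.5),.03),("head",(400,172),(268,142),.18),("white",(200,132),(205,261),.14),("thermo",(140,235),(333,278),.15),("whbase",(208,171),(211,302),.0),("headTherm",(142,188),(288,285),.18),("testerA",(0,0),(225,181),.02)):
    A,B=ray(a,u),ray(b,v); p,e=meet(A,B); print(n,np.round(p,4),round(e,4),np.round(plane(A,z),4),np.round(plane(B,z),4))
```

```text
handle [ 0.4285 -0.0521  0.1435] 0.0021 [ 0.4282 -0.0516  0.1445] [ 0.4294 -0.0543  0.1445]
well [0.6115 0.2423 0.131 ] 0.0017 [0.6117 0.2421 0.133 ] [0.6116 0.2381 0.133 ]
red [ 0.4296 -0.0506  0.0145] 0.0012 [ 0.4409 -0.0502  0.03  ] [ 0.4304 -0.0649  0.03  ]
head [0.5333 0.2143 0.1745] 0.0102 [0.5316 0.2155 0.18  ] [0.5361 0.1982 0.18  ]
white [ 0.3911 -0.1442  0.134 ] 0.0038 [ 0.3941 -0.1424  0.14  ] [ 0.3935 -0.152   0.14  ]
thermo [ 0.6263 -0.2286  0.1554] 0.0036 [ 0.6217 -0.2297  0.15  ] [ 0.6288 -0.2252  0.15  ]
whbase [ 0.3919 -0.1439  0.0082] 0.0012 [ 0.3866 -0.1455  0.    ] [ 0.3904 -0.1366  0.    ]
headTherm [ 0.5402 -0.2369  0.1583] 0.0133 [ 0.548 -0.227  0.18 ] [ 0.5435 -0.2613  0.18  ]
testerA [ 0.457  -0.3591  0.4851] 0.0147 [-0.3463 -0.89    0.02  ] [0.4183 0.2673 0.02  ]
```

>>> {"method": "arm_command", "body": {
  "series": "22 -22.5 -5 0 0;22 -22.5 -5 0 0;22 -22.5 -5 0 0;22 -22.5 -5 0 0;22 -22.5 -5 0 0;22 -22.5 -5 0 0;22 -22.5 -5 0 0;22 -22.5 -5 0 0;22 -22.5 -5 0 0;22 -22.5 -5 0 0;16.4 -22.5 -2 0 0;16.4 -22.5 -2 0 0;16.4 -22.5 -2 0 0;16.4 -22.5 -2 0 0;16.4 -22.5 -2 0 0;16.4 -22.5 -2 0 0;16.4 -22.5 -2 0 0;16.4 -22.5 -2 0 0;16.4 -22.5 -2 0 0;16.4 -22.5 -2 0 0"
}}

```text
time_s: 1.77
tool_pos: [0.4295, -0.0519, 0.2923]
tool_rot: [180.0, 0.0, 20.4]
force: [0.6, -1.5, -0.6]
grip_width: 0.0871
grasp_force: 0.0
```

>>> {"method": "arm_command", "body": {
  "series": "0 0 0 0 0;0 0 0 0 0;0 0 0 0 0"
}}

```text
time_s: 2.02
tool_pos: [0.4292, -0.054, 0.2922]
tool_rot: [180.0, 0.1, 20.4]
force: [0.3, -0.5, 0.3]
grip_width: 0.087
grasp_force: 0.0
```

Run:
```python
from h import *
T=pose(); im=cams.read_camera("wrist"); cv2.imwrite("pics/w1.png",im); np.save("w1.npy",T); print(np.round(T,4), telemetry.get_obs()["time_s"])
c=cams.calibration("wrist")
for b in blobs(im,(15,110,60),(35,255,255),(0,0,560,420),100): print(b, np.round(plane(ray(c,b[1],T),.167),4))
```

```text
[[ 9.372e-01  3.488e-01 -8.000e-04  4.292e-01]
 [ 3.488e-01 -9.372e-01 -6.000e-04 -5.400e-02]
 [-9.000e-04  3.000e-04 -1.000e+00  2.922e-01]
 [ 0.000e+00  0.000e+00  0.000e+00  1.000e+00]] 2.0667
(445, array([506.2,  77.9]), [495, 62, 28, 30]) [ 0.6088 -0.2013  0.167 ]
(496, array([280.7, 199.2]), [267, 183, 28, 35]) [ 0.4327 -0.0511  0.167 ]
(761, array([111.1, 292. ]), [100, 266, 29, 54]) [0.2745 0.0829 0.167 ]
(766, array([452.3, 292.4]), [435, 266, 29, 54]) [ 0.4011 -0.2579  0.167 ]
(4288, array([414.2, 339.2]), [256, 324, 302, 26]) [ 0.3341 -0.2469  0.167 ]
```

View pics/w1.png

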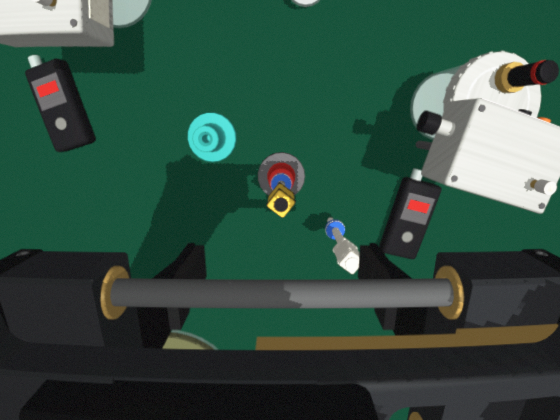

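The wrist view shows the yellow handle top at about (281,204), turned roughly 45° to the image. The red holder is at (281,172), the turquoise decoy at (212,137) and the white decoy at (345,255).

Run:
```python
from h import *
im=cv2.imread("pics/w1.png")[160:240,240:325]
cv2.imwrite("pics/w1c.png",cv2.resize(im,None,fx=7,fy=7,interpolation=cv2.INTER_CUBIC))
```

```text
(no output)
```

View pics/w1c.png

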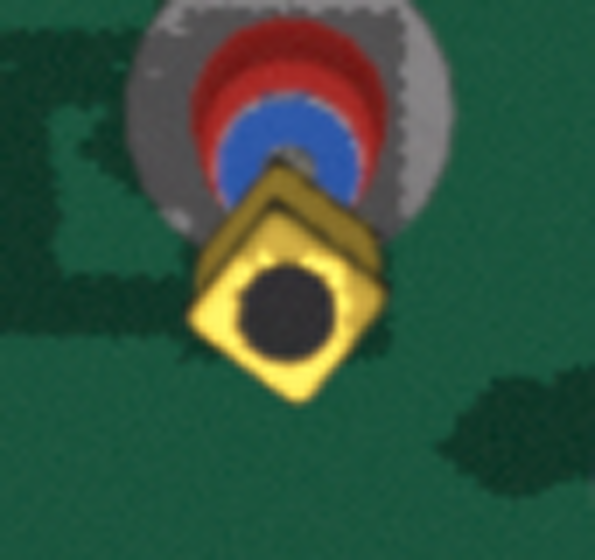

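Run:
```python
from h import *
T=np.load("w1.npy"); c=cams.calibration("wrist")
P=[plane(ray(c,((u+.5)/7-.5+240,(v+.5)/7-.5+160),T),.167) for u,v in((188,318),(298,403),(387,297),(277,208))]
P=np.array(P)[:,:2]; print(P.round(4),P.mean(0).round(4))
for i in range(4):
    d=P[(i+1)%4]-P[i]; print(np.linalg.norm(d).round(4),np.degrees(np.arctan2(d[1],d[0])).round(1))
```

```text
[[ 0.4227 -0.0404]
 [ 0.4166 -0.0586]
 [ 0.4348 -0.0647]
 [ 0.4412 -0.0464]] [ 0.4288 -0.0525]
0.0192 -108.5
0.0193 -18.3
0.0193 70.8
0.0195 161.9
```

>>> {"method": "arm_command", "body": {
  "series": "0 -1.5 0 -0.1115 0;0 0 0 -0.1115 0;0 0 0 -0.1115 0;0 0 0 -0.1115 0;0 0 0 -0.1115 0;0 0 0 -0.1115 0;0 0 0 -0.1115 0;0 0 0 -0.1115 0;0 0 15 0 0;0 0 20 0 0;0 0 20 0 0;0 0 20 0 0;0 0 13 0 0;0 0 0 0 0;0 0 0 0 0;0 0 0 0 0"
}}

```text
time_s: 3.4
tool_pos: [0.4295, -0.0526, 0.2054]
tool_rot: [179.9, -0.0, 71.5]
force: [-0.1, 0.2, 1.6]
grip_width: 0.0868
grasp_force: 0.0
```

Run:
```python
from h import *
T=pose(); im=cams.read_camera("wrist"); np.save("w2.npy",T); print(np.round(T[:3,3],4),telemetry.get_obs()["tool_rot"])
cv2.imwrite("pics/w2.png",im); cv2.imwrite("pics/w2c.png",cv2.resize(im[140:280,200:360],None,fx=4,fy=4,interpolation=cv2.INTER_CUBIC))
```

```text
[ 0.4295 -0.0526  0.2054] [ 1.79895976e+02 -6.07770780e-03  7.14922278e+01]
```

View pics/w2c.png

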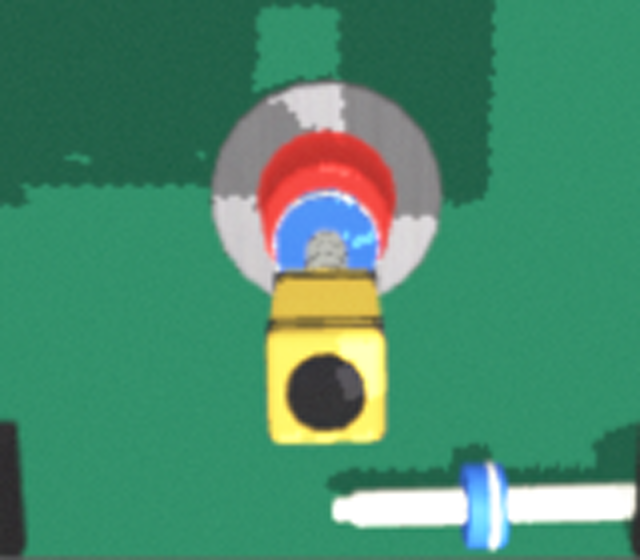

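The close crop shows the handle top squared to the tool, with its centre at (326,385) in the crop, which is (281,236) in the full picture. The blue stop and red holder are directly below it.

Run:
```python
from h import *
T=np.load("w2.npy"); c=cams.calibration("wrist")
p=plane(ray(c,(281.25,235.9),T),.167); q=plane(ray(c,(325/4+199.6,np.mean([194])/4+139.6),T),.056)
print(p.round(4),((T[:3,:3].T@(p-T[:3,3]))*1000).round(1),q.round(4))
```

```text
[ 0.4288 -0.0517  0.167 ] [ 0.6 -1.  38.4] [ 0.4315 -0.042   0.056 ]
```

>>> {"method": "arm_command", "body": {
  "series": "0.6 -1 10 0 0;0 0 15 0 0;0 0 15 0 0;0 0 15 0 0;0 0 13 0 60;0 0 10 0 120;0 0 0 0 160;0 0 0 0 175;0 0 0 0 180;0 0 0 0 185;0 0 0 0 190",
  "squeeze": 15
}}

```text
time_s: 4.37
tool_pos: [0.429, -0.0512, 0.1273]
tool_rot: [179.9, 0.0, 71.5]
force: [0.7, -0.3, -0.0]
grip_width: 0.0482
grasp_force: 0.0
```

>>> {"method": "arm_command", "body": {
  "series": "0 0 0 0 200;0 0 0 0 210;0 0 0 0 255;0 0 0 0 255;0 0 0 0 255;0 0 0 0 255",
  "squeeze": 40
}}

```text
time_s: 4.87
tool_pos: [0.4286, -0.0511, 0.1266]
tool_rot: [180.0, -0.0, 71.6]
force: [0.5, -0.3, -0.4]
grip_width: 0.0197
grasp_force: 39.8
```

>>> {"method": "arm_command", "body": {
  "series": "0 0 -4 0 255;0 0 -6 0 255;0 0 -8 0 255;0 0 -10 0 255;0 0 -14 0 255;0 0 -20 0 255;0 0 -25 0 255;0 0 -25 0 255;0 0 -25 0 255;0 0 -25 0 255;0 0 -25 0 255;0 0 -20 0 255;0 0 -11 0 255;0 0 0 0 255;0 0 0 0 255"
}}

```text
time_s: 6.12
tool_pos: [0.428, -0.0508, 0.3444]
tool_rot: [-180.0, 0.0, 71.6]
force: [0.3, -0.8, -1.0]
grip_width: 0.0198
grasp_force: 39.8
```

Run:
```python
from h import *
o=telemetry.get_obs();print(o["tool_pos"].round(4),o["force"].round(2),o["time_s"], o["tool_rot"].round(2))
im=cams.read_camera("side");s=cams.read_camera("scene")
cv2.imwrite("pics/m1.png",np.hstack([im[60:330,160:400],s[60:330,180:480]]))
w=cams.read_camera("wrist");cv2.imwrite("pics/w3.png",w)
```

```text
[ 0.428  -0.0508  0.3444] [ 0.3  -0.8  -1.04] 6.1167 [-1.7997e+02  1.0000e-02  7.1560e+01]
```

View pics/m1.png

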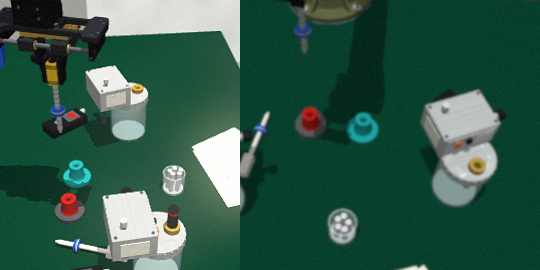

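Side and scene crops: the gauge hangs from the gripper with its stop at about (57,112) in the left crop, and both red and turquoise holders are in view. The white decoy, which I have not touched, is now lying flat at about (85,245); it seems to have toppled. Next I move above the well and turn the fingers clear of the head box.

>>> {"method": "arm_command", "body": {
  "series": "12 2.9 0 0 255;24 5.8 0 0 255;24 5.8 0 0 255;24 5.8 0 0 255;24 5.8 0 0 255;24 5.8 0 0 255;24 5.8 0 0 255;24 5.8 0 0 255;24 5.8 0 0 255;24 5.8 0 0 255;24 5.8 0 0 255;24 5.8 0 0 255;24 5.8 0 0 255;24 5.8 0 0 255;24 5.8 0 0 255;0 3.2 0 0.1 255;0 0 0 0.12 255;0 0 0 0.12 255;0 0 0 0.12 255;0 0 0 0.12 255"
}}

```text
time_s: 7.93
tool_pos: [0.6209, 0.2514, 0.3425]
tool_rot: [-179.9, 0.2, 38.0]
force: [0.4, 0.1, -2.0]
grip_width: 0.0198
grasp_force: 39.8
```

>>> {"method": "arm_command", "body": {
  "series": "0 0 0 0.12 255;0 0 0 0.12 255;0 0 0 0.08 255;0 0 0 0 255;0 0 0 0 255;0 0 0 0 255"
}}

```text
time_s: 8.43
tool_pos: [0.6211, 0.2515, 0.3436]
tool_rot: [180.0, 0.1, 20.1]
force: [-0.5, -0.0, -0.9]
grip_width: 0.0196
grasp_force: 39.8
```

Run:
```python
from h import *
T=pose(); im=cams.read_camera("wrist"); np.save("w4.npy",T); o=telemetry.get_obs();print(np.round(T[:3,3],4),o["tool_rot"],o["force"].round(2))
cv2.imwrite("pics/w4.png",im); cv2.imwrite("pics/w4c.png",cv2.resize(im[60:260,180:400],None,fx=3,fy=3,interpolation=cv2.INTER_CUBIC))
c=cams.calibration("wrist")
for z in(.136,.2298,.2298+.04):
    M=T@c["hand_eye"]; Mi=np.linalg.inv(M); p=[0.6115,.2423,.136] if z==.136 else [T[0,3],T[1,3],z]
    q=(Mi@np.append(p,1))[:3]; print(z,cv2.projectPoints(q[None],np.zeros(3),np.zeros(3),c["K"],c["dist"])[0].ravel().round(1))
```

```text
[0.6211 0.2515 0.3436] [-1.79999683e+02  6.68563024e-02  2.00891297e+01] [ 1.21  0.72 -1.3 ]
0.136 [286.6 195.9]
0.2298 [282.3 206.6]
0.2698 [282.4 220. ]
```

View pics/w4c.png

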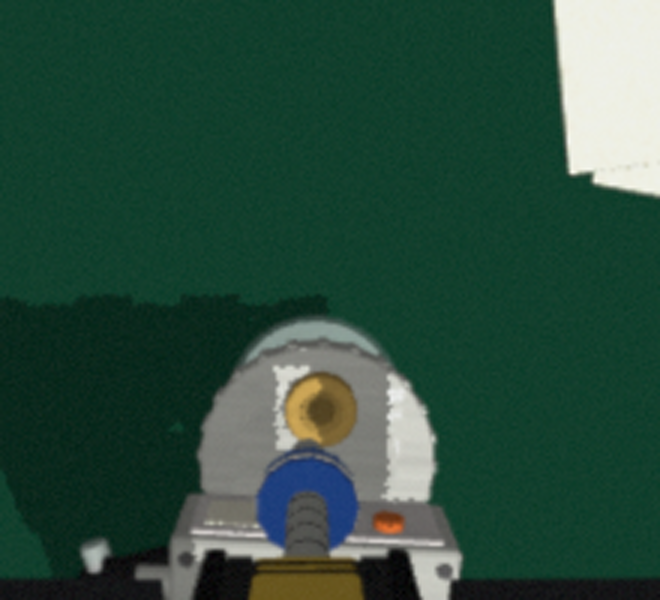

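The crop shows the brass rim centred at (321,410), which is (286.7,196.3) in the full picture. The rod tip is at about (307,443), which is (282,207), where it was predicted. The head box is near the bottom of the picture, beside the fingers.

Run:
```python
from h import *
T=np.load("w4.npy"); c=cams.calibration("wrist"); im=cv2.imread("pics/w4.png")
bl=blobs(im,(12,90,40),(30,255,255),(265,175,310,212),60); print(bl)
p=plane(ray(c,(286.7,196.2),T),.136); t=plane(ray(c,(282,207),T),.229); print(p.round(4),t.round(4),((T[:3,:3].T@(p-T[:3,3]))*1000).round(1),((T[:3,:3].T@(t-T[:3,3]))*1000).round(1))
```

```text
[(454, array([286.6, 196. ]), [275, 184, 24, 25])]
[0.6112 0.242  0.136 ] [0.6204 0.2515 0.229 ] [-12.2   5.4 207.6] [ -0.4  -0.3 114.6]
```

>>> {"method": "arm_command", "body": {
  "series": "-6 2.8 0 0 255;-5.9 2.7 0 0 255;0 0 10 0 255;0 0 15 0 255;0 0 20 0 255;0 0 20 0 255;0 0 12 0 255;0 0 6 0 255;0 0 0 0 255;0 0 0 0 255;0 0 0 0 255"
}}

```text
time_s: 9.4
tool_pos: [0.6125, 0.2427, 0.2629]
tool_rot: [-180.0, -0.1, 20.0]
force: [-1.0, -1.3, -0.4]
grip_width: 0.0199
grasp_force: 39.8
```

Run:
```python
from h import *
T=pose(); im=cams.read_camera("wrist"); np.save("w5.npy",T); o=telemetry.get_obs();print(np.round(T[:3,3],4),o["tool_rot"].round(2),o["force"].round(2))
cv2.imwrite("pics/w5.png",im); cv2.imwrite("pics/w5c.png",cv2.resize(im[140:280,200:360],None,fx=4,fy=4,interpolation=cv2.INTER_CUBIC))
```

```text
[0.6125 0.2427 0.2629] [-1.7999e+02 -1.3000e-01  1.9990e+01] [-1.12  0.79 -1.19]
```

View pics/w5c.png

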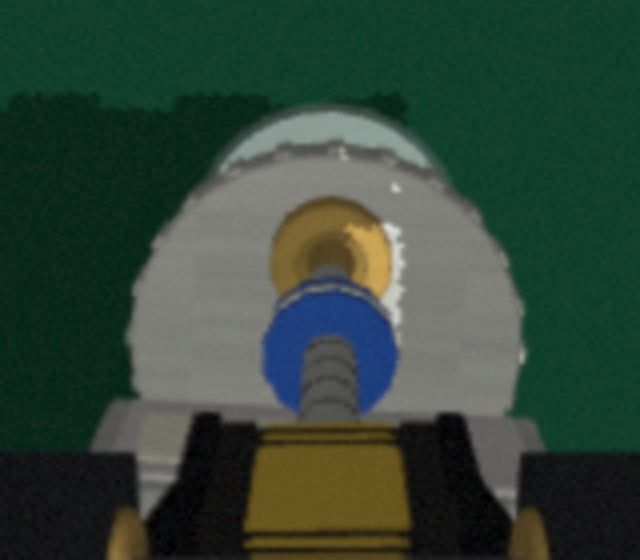

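The rim centre sits at about x=331 in the crop and the rod at x=330, so they are laterally aligned. The TCP reading leaves about 1.3 mm to correct along tool x.

>>> {"method": "arm_command", "body": {
  "series": "-1.3 0 0 0 255;0 0 0 0 255;0 0 3 0 255;0 0 3 0 255;0 0 3 0 255;0 0 3 0 255;0 0 3 0 255;0 0 3 0 255;0 0 0 0 255;0 0 0 0 255"
}}

```text
time_s: 10.28
tool_pos: [0.6107, 0.2417, 0.2432]
tool_rot: [180.0, 0.0, 20.0]
force: [0.5, 0.6, -1.4]
grip_width: 0.0198
grasp_force: 39.8
```

>>> {"method": "arm_command", "body": {
  "series": "0 0 3 0 255;0 0 3 0 255;0 0 3 0 255;0 0 3 0 255;0 0 0 0 255"
}}

```text
time_s: 10.7
tool_pos: [0.611, 0.2418, 0.2308]
tool_rot: [180.0, -0.0, 20.0]
force: [1.3, -0.0, -2.1]
grip_width: 0.0195
grasp_force: 39.8
```

>>> {"method": "arm_command", "body": {
  "series": "0 0 3 0 255;0 0 3 0 255;0 0 3 0 255;0 0 3 0 255;0 0 3 0 255;0 0 1 0 255;0 0 0 0 255;0 0 0 0 255"
}}

```text
time_s: 11.37
tool_pos: [0.6109, 0.2418, 0.2152]
tool_rot: [180.0, -0.0, 20.0]
force: [2.2, 1.3, -3.2]
grip_width: 0.0198
grasp_force: 39.8
```

>>> {"method": "arm_command", "body": {
  "series": "0 0 1 0 255;0 0 1 0 255;0 0 1 0 255;0 0 1 0 255;0 0 1 0 255;0 0 1 0 255;0 0 1 0 255;0 0 1 0 255;0 0 1 0 255;0 0 1 0 255;0 0 1 0 255;0 0 1 0 255;0 0 0 0 255;0 0 0 0 255"
}}

```text
time_s: 12.53
tool_pos: [0.611, 0.2418, 0.2039]
tool_rot: [180.0, -0.0, 20.0]
force: [2.5, 1.3, 4.4]
grip_width: 0.0196
grasp_force: 39.8
```

Run:
```python
from h import *
o=telemetry.get_obs();print(o["tool_pos"].round(5),o["tool_rot"].round(2),o["force"].round(2),o["wrist_torque"].round(3))
cams.read_camera("scene");o=telemetry.get_obs();print(o["tool_pos"].round(5),o["tool_rot"].round(2),o["force"].round(2),o["wrist_torque"].round(3))
```

```text
[0.61101 0.24184 0.20394] [ 1.7999e+02 -4.0000e-02  1.9980e+01] [2.53 1.3  4.42] [ 0.084 -0.551  0.012]
[0.61099 0.24191 0.20393] [ 1.7999e+02 -4.0000e-02  1.9980e+01] [2.65 0.39 5.06] [ 0.095 -0.528  0.032]
```

>>> {"method": "arm_command", "body": {
  "series": "0.3 0 0 0 255;0 0 0 0 255;0 0 0 0 255;0 0 0.5 0 255;0 0 0.5 0 255;0 0 0 0 255",
  "squeeze": 8
}}

```text
time_s: 13.08
tool_pos: [0.611, 0.2417, 0.2022]
tool_rot: [180.0, 0.0, 20.0]
force: [0.6, -0.7, 2.7]
grip_width: 0.0199
grasp_force: 8.0
```

>>> {"method": "arm_command", "body": {
  "series": "0 0 0 0 255;0 0 0.5 0 255;0 0 0.5 0 255;0 0 0 0 255",
  "squeeze": 3
}}

```text
time_s: 13.42
tool_pos: [0.6108, 0.2416, 0.2012]
tool_rot: [180.0, 0.1, 20.0]
force: [1.2, -1.4, 2.6]
grip_width: 0.0199
grasp_force: 3.0
```

>>> {"method": "arm_command", "body": {
  "series": "0 0 0.5 0 255;0 0 0.5 0 255;0 0 0.5 0 255;0 0 0.5 0 255;0 0 0 0 255",
  "squeeze": 4
}}

```text
time_s: 13.83
tool_pos: [0.6109, 0.2417, 0.1993]
tool_rot: [180.0, 0.0, 20.0]
force: [0.9, -2.1, 3.1]
grip_width: 0.0199
grasp_force: 4.0
```

>>> {"method": "arm_command", "body": {
  "series": "0 0.1 0.5 0 255;0 0 0.5 0 255;0 0 0.5 0 255;0 0 0.5 0 255;0 0 0.5 0 255;0 0 0 0 255"
}}

```text
time_s: 14.33
tool_pos: [0.611, 0.2417, 0.1969]
tool_rot: [180.0, 0.0, 20.0]
force: [-0.6, -0.8, 2.9]
grip_width: 0.0203
grasp_force: 4.0
```

>>> {"method": "arm_command", "body": {
  "series": "0 0 0.5 0 255;0 0 0.5 0 255;0 0 0.5 0 255;0 0 0.5 0 255;0 0 0.5 0 255;0 0 0 0 255"
}}

```text
time_s: 14.83
tool_pos: [0.6111, 0.2417, 0.1944]
tool_rot: [180.0, 0.0, 20.0]
force: [-0.4, -2.0, 2.6]
grip_width: 0.0198
grasp_force: 4.0
```

```bash
cat > slip.py <<'E'
from h import *
def edge(im,name):
    g=im[225:275,278:286].astype(float).mean(1); print(name,[int(v[2]-v[0]) for v in g])
edge(cv2.imread("pics/w4.png"),"w4"); edge(cv2.imread("pics/w5.png"),"w5")
im=cams.read_camera("wrist"); cv2.imwrite("pics/w6.png",im); edge(im,"now")
E
python3 slip.py
```

```text
w4 [-1, 2, 2, 2, 2, 2, 3, 3, 2, 3, 2, 2, 3, 2, 2, 2, 3, 3, 3, 8, 30, 58, 32, 52, 61, 36, 58, 72, 74, 74, 74, 73, 74, 74, 74, 74, 74, 73, 74, 74, 75, 75, 75, 75, 75, 74, 69, 48, 29, 53]
w5 [-1, 2, 3, 3, 2, 2, 3, 2, 3, 2, 2, 2, 3, 2, 2, 2, 2, 3, 3, 8, 28, 58, 31, 47, 62, 36, 59, 73, 74, 74, 74, 74, 74, 73, 74, 74, 74, 75, 75, 75, 75, 76, 74, 74, 75, 73, 69, 50, 21, 47]
now [-94, -94, -92, -72, -21, 0, 2, 3, 2, 2, 2, 2, 2, 2, 2, 1, 2, 3, 3, 7, 29, 59, 33, 46, 62, 37, 58, 72, 74, 74, 74, 74, 74, 74, 73, 74, 75, 75, 75, 75, 74, 75, 75, 74, 75, 75, 73, 62, 25, 47]
```

>>> {"method": "arm_command", "body": {
  "series": "0 0 0.5 0 255;0 0 0.5 0 255;0 0 0.5 0 255;0 0 0.5 0 255;0 0 0.5 0 255;0 0 0.5 0 255;0 0 0 0 255"
}}

```text
time_s: 15.47
tool_pos: [0.6111, 0.2418, 0.1914]
tool_rot: [180.0, 0.0, 20.0]
force: [0.1, -1.2, 2.2]
grip_width: 0.0197
grasp_force: 4.0
```

>>> {"method": "arm_command", "body": {
  "series": "0 0 0.5 0 255;0 0 0.5 0 255;0 0 0.5 0 255;0 0 0.5 0 255;0 0 0.5 0 255;0 0 0.5 0 255;0 0 0 0 255"
}}

```text
time_s: 16.05
tool_pos: [0.6111, 0.2418, 0.1883]
tool_rot: [180.0, 0.0, 20.0]
force: [0.9, -1.4, 4.1]
grip_width: 0.02
grasp_force: 4.0
```

>>> {"method": "arm_command", "body": {
  "series": "0 0 0.5 0 255;0 0 0.5 0 255;0 0 0.5 0 255;0 0 0 0 255"
}}

```text
time_s: 16.38
tool_pos: [0.6111, 0.2418, 0.1869]
tool_rot: [180.0, 0.0, 20.0]
force: [0.4, -0.9, 3.3]
grip_width: 0.0201
grasp_force: 4.0
```

>>> {"method": "arm_command", "body": {
  "series": "0 0 0.5 0 255;0 0 0.5 0 255;0 0 0.5 0 255;0 0 0.5 0 255;0 0 0.5 0 255;0 0 0 0 255"
}}

```text
time_s: 16.88
tool_pos: [0.6111, 0.2418, 0.1844]
tool_rot: [180.0, 0.0, 20.0]
force: [1.2, -2.0, 2.5]
grip_width: 0.0199
grasp_force: 4.0
```

```bash
python3 slip.py | tail -1
```

```text
now [-94, -94, -94, -95, -94, -95, -94, -90, -69, -16, 1, 2, 2, 3, 3, 1, 2, 3, 3, 8, 29, 59, 34, 48, 62, 36, 59, 73, 74, 73, 74, 74, 74, 74, 75, 74, 74, 75, 74, 74, 74, 75, 74, 74, 74, 74, 73, 61, 25, 48]
```

>>> {"method": "arm_command", "body": {
  "series": "0 0 0.5 0 255;0 0 0.5 0 255;0 0 0.5 0 255;0 0 0.5 0 255;0 0 0.5 0 255;0 0 0.5 0 255;0 0 0 0 255"
}}

```text
time_s: 17.52
tool_pos: [0.6111, 0.2418, 0.1814]
tool_rot: [180.0, 0.0, 20.0]
force: [0.9, -2.9, 2.9]
grip_width: 0.0202
grasp_force: 4.0
```

```bash
python3 slip.py | tail -1
```

```text
now [-93, -94, -94, -94, -94, -95, -94, -94, -93, -82, -42, -3, 2, 2, 2, 2, 2, 3, 3, 8, 30, 58, 34, 47, 63, 34, 59, 73, 74, 74, 74, 74, 72, 74, 75, 75, 75, 75, 74, 74, 74, 74, 75, 75, 74, 75, 73, 62, 25, 48]
```

>>> {"method": "arm_command", "body": {
  "series": "0 0.2 0.5 0 255;0 0 0.5 0 255;0 0 0.5 0 255;0 0 0.5 0 255;0 0 0.5 0 255;0 0 0 0 255"
}}

```text
time_s: 18.07
tool_pos: [0.6111, 0.2417, 0.1789]
tool_rot: [-180.0, -0.0, 20.0]
force: [0.8, -1.8, 3.5]
grip_width: 0.0199
grasp_force: 4.0
```

```bash
python3 slip.py | tail -1
```

```text
now [-81, -93, -94, -95, -94, -94, -94, -94, -94, -94, -88, -57, -11, 1, 2, 1, 2, 3, 4, 8, 30, 58, 34, 48, 62, 36, 59, 72, 74, 74, 74, 75, 73, 74, 75, 75, 74, 75, 75, 74, 75, 75, 74, 74, 75, 74, 74, 60, 25, 47]
```

>>> {"method": "arm_command", "body": {
  "series": "0 0 0.5 0 255;0 0 0.5 0 255;0 0 0.5 0 255;0 0 0.5 0 255;0 0 0.5 0 255;0 0 0 0 255"
}}

```text
time_s: 18.62
tool_pos: [0.6111, 0.2417, 0.1764]
tool_rot: [-180.0, 0.0, 20.0]
force: [-0.2, -1.2, 3.9]
grip_width: 0.0199
grasp_force: 4.0
```

```bash
python3 slip.py | tail -1
```

```text
now [-41, -75, -92, -94, -95, -95, -94, -93, -94, -95, -94, -93, -73, -23, -1, 1, 2, 2, 3, 9, 30, 58, 33, 46, 62, 35, 58, 73, 73, 73, 73, 73, 75, 74, 75, 75, 74, 74, 74, 75, 74, 75, 74, 75, 75, 74, 73, 61, 26, 47]
```

>>> {"method": "arm_command", "body": {
  "series": "0 0 0.5 0 255;0 0 0.5 0 255;0 0 0.5 0 255;0 0 0.5 0 255;0 0 0.5 0 255;0 0 0 0 255"
}}

```text
time_s: 19.17
tool_pos: [0.6111, 0.2417, 0.1739]
tool_rot: [-180.0, 0.0, 20.0]
force: [0.9, -1.4, 3.5]
grip_width: 0.0202
grasp_force: 4.0
```

```bash
python3 slip.py | tail -1
```

```text
now [-3, -33, -67, -90, -95, -95, -95, -94, -94, -94, -95, -94, -93, -84, -47, -6, 1, 2, 3, 8, 30, 59, 36, 47, 63, 35, 59, 73, 74, 74, 73, 75, 74, 74, 74, 75, 74, 74, 74, 75, 75, 75, 75, 74, 75, 76, 73, 60, 24, 46]
```

>>> {"method": "arm_command", "body": {
  "series": "0 0 0.5 0 255;0 0 0.5 0 255;0 0 0.5 0 255;0 0 0.5 0 255;0 0 0.5 0 255;0 0 0 0 255"
}}

```text
time_s: 19.72
tool_pos: [0.6112, 0.2417, 0.1718]
tool_rot: [180.0, -0.0, 20.0]
force: [-0.7, -0.7, 4.6]
grip_width: 0.0201
grasp_force: 4.0
```

```bash
python3 slip.py | tail -1
```

```text
now [-29, -3, -25, -62, -88, -94, -94, -95, -95, -95, -95, -93, -95, -94, -88, -60, -11, 1, 2, 4, 16, 56, 29, 39, 62, 34, 50, 72, 74, 74, 74, 74, 74, 74, 75, 74, 75, 74, 75, 74, 74, 74, 75, 74, 75, 75, 73, 61, 27, 43]
```

The handle edge has moved in the grip and the TCP lagged its command, so the nose has bottomed out. I'll firm the grip slightly, press lightly and hold.

>>> {"method": "arm_command", "body": {
  "series": "0 0 0 0 255;0 0 0.2 0 255;0 0 0.1 0 255;0 0 0 0 255",
  "squeeze": 6
}}

```text
time_s: 20.1
tool_pos: [0.6112, 0.2417, 0.1717]
tool_rot: [180.0, -0.0, 20.0]
force: [-1.0, -1.2, 5.9]
grip_width: 0.0198
grasp_force: 6.0
```

```bash
python3 slip.py | tail -1
```

```text
now [-31, -3, -22, -59, -87, -94, -95, -95, -94, -94, -94, -94, -95, -94, -89, -62, -12, 1, 3, 3, 15, 55, 30, 40, 62, 34, 48, 71, 74, 74, 74, 74, 74, 74, 74, 74, 74, 74, 75, 75, 75, 75, 74, 74, 75, 75, 73, 61, 28, 45]
```

>>> {"method": "arm_command", "body": {
  "series": "0 0 0 0 255;0 0 0 0 255;0 0 0 0 255;0 0 0 0 255;0 0 0 0 255;0 0 0 0 255;0 0 0 0 255;0 0 0 0 255;0 0 0 0 255;0 0 0 0 255;0 0 0 0 255;0 0 0 0 255;0 0 0 0 255;0 0 0 0 255;0 0 0 0 255;0 0 0 0 255;0 0 0 0 255;0 0 0 0 255;0 0 0 0 255;0 0 0 0 255"
}}

```text
time_s: 21.82
tool_pos: [0.6112, 0.2417, 0.1717]
tool_rot: [180.0, -0.0, 20.0]
force: [0.1, -1.0, 6.0]
grip_width: 0.0199
grasp_force: 6.0
```

>>> {"method": "arm_command", "body": {
  "series": "0 0 0 0 255;0 0 0 0 255;0 0 0 0 255;0 0 0 0 255;0 0 0 0 255;0 0 0 0 255;0 0 0 0 255;0 0 0 0 255;0 0 0 0 255;0 0 0 0 255;0 0 0 0 255;0 0 0 0 255;0 0 0 0 255;0 0 0 0 255",
  "squeeze": 25
}}

```text
time_s: 22.98
tool_pos: [0.6112, 0.2417, 0.1718]
tool_rot: [180.0, -0.0, 20.0]
force: [-0.9, -1.5, 5.6]
grip_width: 0.0197
grasp_force: 25.0
```

>>> {"method": "arm_command", "body": {
  "series": "0 0 -2 0 255;0 0 -4 0 255;0 0 -7 0 255;0 0 -10 0 255;0 0 -10 0 255;0 0 -10 0 255;0 0 -10 0 255;0 0 -10 0 255;0 0 -10 0 255;0 0 -10 0 255;0 0 -15 0 255;0 0 -20 0 255;0 0 -20 0 255;0 0 -15 0 255;0 0 -12 0 255;0 0 -8 0 255;0 0 0 0 255;0 0 0 0 255"
}}

```text
time_s: 24.48
tool_pos: [0.611, 0.2417, 0.344]
tool_rot: [180.0, 0.0, 20.0]
force: [0.8, 0.1, -2.6]
grip_width: 0.0196
grasp_force: 25.0
```

>>> {"method": "arm_command", "body": {
  "series": "0 0 0 -0.1 255;0 0 0 -0.1 255;0 0 0 -0.1 255;0 0 0 -0.1 255;0 0 0 -0.1 255;0 0 0 -0.1 255;0 0 0 -0.1 255;0 0 0 -0.1 255;0 0 0 -0.1 255;0 0 0 0 255;0 0 0 0 255"
}}

```text
time_s: 25.4
tool_pos: [0.6108, 0.2413, 0.3429]
tool_rot: [-179.9, 0.1, 71.4]
force: [-0.6, -0.4, -1.1]
grip_width: 0.0201
grasp_force: 25.0
```

>>> {"method": "arm_command", "body": {
  "series": "-10 -2.4 0 0 255;-20 -4.8 0 0 255;-20 -4.8 0 0 255;-20 -4.8 0 0 255;-20 -4.8 0 0 255;-20 -4.8 0 0 255;-20 -4.8 0 0 255;-20 -4.8 0 0 255;-20 -4.8 0 0 255;-20 -4.8 0 0 255;-20 -4.8 0 0 255;-20 -4.8 0 0 255;-20 -4.8 0 0 255;-20 -4.8 0 0 255;-20 -4.8 0 0 255;-20 -4.8 0 0 255;-15 -3.6 0 0 255;-10.6 -2.8 0 0 255;0 0 0 0 255;0 0 0 0 255"
}}

```text
time_s: 27.07
tool_pos: [0.4279, -0.0513, 0.3442]
tool_rot: [180.0, 0.0, 71.4]
force: [-0.2, -0.2, -0.9]
grip_width: 0.0195
grasp_force: 25.0
```

Run:
```python
from h import *
T=pose(); im=cams.read_camera("wrist"); np.save("w7.npy",T); o=telemetry.get_obs();print(o["time_s"],np.round(T[:3,3],4),o["tool_rot"].round(2),o["force"].round(2))
cv2.imwrite("pics/w7.png",im); cv2.imwrite("pics/w7c.png",cv2.resize(im[130:270,200:360],None,fx=4,fy=4,interpolation=cv2.INTER_CUBIC))
p=np.array([.4286,-.0511,T[2,3]]); print(((T[:3,:3].T@(p-T[:3,3]))*1000).round(1))
```

```text
27.1167 [ 0.4279 -0.0513  0.3442] [ 1.7997e+02 -1.0000e-02  7.1510e+01] [ 0.46 -0.34 -2.08]
[0.4 0.6 0. ]
```

View pics/w7c.png

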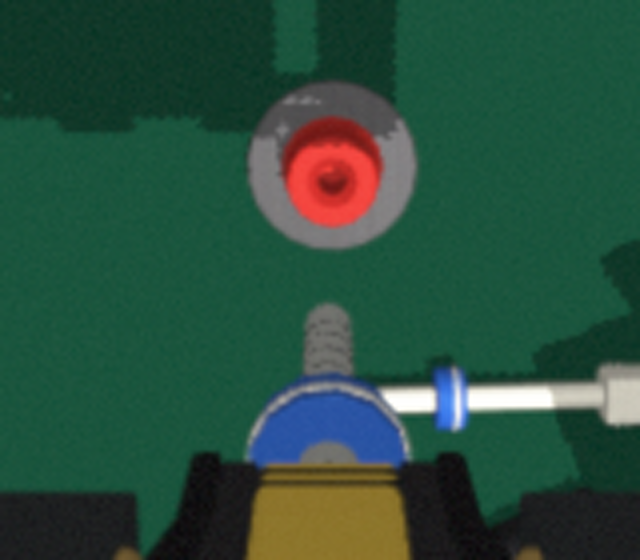

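The crop shows the red holder mouth centred at (333,182), the gauge rod at x≈328 with the stop pushed well up it, and the white decoy lying clear of the path. I'll descend with the small correction.

>>> {"method": "arm_command", "body": {
  "series": "0.4 0.6 10 0 255;0 0 20 0 255;0 0 20 0 255;0 0 20 0 255;0 0 20 0 255;0 0 20 0 255;0 0 20 0 255;0 0 15 0 255;0 0 12 0 255;0 0 8 0 255;0 0 5 0 255;0 0 0 0 255;0 0 0 0 255;0 0 0 0 255"
}}

```text
time_s: 28.28
tool_pos: [0.4296, -0.0509, 0.1749]
tool_rot: [179.9, -0.0, 71.6]
force: [-0.6, 0.1, -1.7]
grip_width: 0.02
grasp_force: 25.0
```

Run:
```python
from h import *
T=pose(); im=cams.read_camera("wrist"); o=telemetry.get_obs();print(o["time_s"],np.round(T[:3,3],4),o["tool_rot"].round(2),o["force"].round(2))
cv2.imwrite("pics/w8.png",im); cv2.imwrite("pics/w8c.png",cv2.resize(im[130:270,200:360],None,fx=4,fy=4,interpolation=cv2.INTER_CUBIC))
p=np.array([.4286,-.0511,T[2,3]]); print(((T[:3,:3].T@(p-T[:3,3]))*1000).round(1))
q=plane(ray(cams.calibration("wrist"),(282.9,175.1),np.load("w7.npy")),.046);print(q)
```

```text
28.3333 [ 0.4296 -0.0509  0.1749] [179.91  -0.    71.56] [-0.19  0.29 -1.77]
[-0.5 -0.9 -0. ]
[ 0.42861743 -0.05223551  0.046     ]
```

View pics/w8c.png

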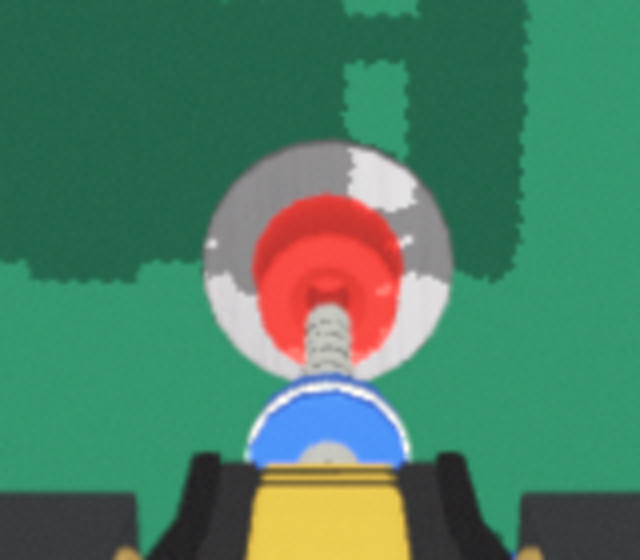

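The rod tip at (328,305) points straight into the holder mouth, with the foot centred at x≈328.

>>> {"method": "arm_command", "body": {
  "series": "-0.5 -0.4 0 0 255;0 0 3 0 255;0 0 3 0 255;0 0 3 0 255;0 0 3 0 255;0 0 3 0 255;0 0 2 0 255;0 0 1 0 255;0 0 0 0 255;0 0 0 0 255"
}}

```text
time_s: 29.17
tool_pos: [0.4285, -0.0513, 0.1563]
tool_rot: [180.0, 0.0, 71.6]
force: [0.4, 0.2, -1.2]
grip_width: 0.0199
grasp_force: 25.0
```

>>> {"method": "arm_command", "body": {
  "series": "0 0 1 0 255;0 0 1 0 255;0 0 1 0 255;0 0 1 0 255;0 0 1 0 255;0 0 1 0 255;0 0 1 0 255;0 0 1 0 255;0 0 1 0 255;0 0 1 0 255;0 0 0 0 255;0 0 0 0 255"
}}

```text
time_s: 30.17
tool_pos: [0.4287, -0.0514, 0.1462]
tool_rot: [180.0, -0.0, 71.6]
force: [1.9, -0.9, -2.8]
grip_width: 0.02
grasp_force: 25.0
```

>>> {"method": "arm_command", "body": {
  "series": "0 0.1 1 0 255;0 0 1 0 255;0 0 1 0 255;0 0 1 0 255;0 0 1 0 255;0 0 1 0 255;0 0 1 0 255;0 0 1 0 255;0 0 1 0 255;0 0 1 0 255;0 0 1 0 255;0 0 1 0 255;0 0 1 0 255;0 0 1 0 255;0 0 1 0 255;0 0 1 0 255;0 0 0 0 255;0 0 0 0 255"
}}

```text
time_s: 31.67
tool_pos: [0.4287, -0.0514, 0.1301]
tool_rot: [180.0, 0.0, 71.6]
force: [3.4, -0.5, -1.2]
grip_width: 0.0202
grasp_force: 25.0
```

>>> {"method": "arm_command", "body": {
  "series": "0 0.3 0 0 255;0 0 0.5 0 255;0 0 0.5 0 255;0 0 0.5 0 255;0 0 0.5 0 255;0 0 0.5 0 255;0 0 0.5 0 255;0 0 0.3 0 255;0 0 0 0 255;0 0 0 0 255",
  "squeeze": 6
}}

```text
time_s: 32.5
tool_pos: [0.4287, -0.0514, 0.1268]
tool_rot: [-180.0, 0.0, 71.6]
force: [1.9, -0.7, -1.3]
grip_width: 0.0197
grasp_force: 6.0
```

>>> {"method": "arm_command", "body": {
  "series": "0 0.2 0.3 0 255;0 0 0.3 0 255;0 0 0.2 0 255;0 0 0 0 255;0 0 0 0 255",
  "squeeze": 4
}}

```text
time_s: 32.92
tool_pos: [0.4289, -0.0515, 0.1263]
tool_rot: [-180.0, 0.0, 71.6]
force: [0.4, -0.2, 2.1]
grip_width: 0.02
grasp_force: 4.0
```

The nose is on the bottom of the holder, with light contact. I'll release, then rise clear.

>>> {"method": "arm_command", "body": {
  "series": "0 0 0 0 190;0 0 0 0 180;0 0 0 0 160;0 0 0 0 120;0 0 0 0 60;0 0 0 0 0;0 0 0 0 0;0 0 0 0 0;0 0 0 0 0;0 0 0 0 0;0 0 0 0 0"
}}

```text
time_s: 33.83
tool_pos: [0.429, -0.0515, 0.1261]
tool_rot: [180.0, 0.0, 71.6]
force: [0.3, 0.5, -0.6]
grip_width: 0.0774
grasp_force: 0.0
```

>>> {"method": "arm_command", "body": {
  "series": "0 0 -5 0 0;0 0 -10 0 0;0 0 -15 0 0;0 0 -15 0 0;0 0 -15 0 0;0 0 -20 0 0;0 0 -20 0 0;0 0 -20 0 0;0 0 -20 0 0;0 0 -20 0 0;0 0 0 0 0;0 0 0 0 0;0 0 0 0 0"
}}

```text
time_s: 34.92
tool_pos: [0.4288, -0.0515, 0.2861]
tool_rot: [-180.0, 0.0, 71.6]
force: [-0.1, -0.4, -1.7]
grip_width: 0.0871
grasp_force: 0.0
```

Run:
```python
from h import *
im=cams.read_camera("side");s=cams.read_camera("scene");o=telemetry.get_obs();print(o["time_s"],o["tool_pos"].round(3))
a,b=cams.calibration("scene"),cams.calibration("side")
for n,lo,hi in(("yel",(15,110,60),(35,255,255)),("blue",(100,130,60),(125,255,255))):
    B=blobs(s,lo,hi,(225,110,275,200),20);C=blobs(im,lo,hi,(210,200,242,275),20);print(n,B,C)
    if B and C: print(meet(ray(a,max(B,key=lambda t:t[0])[1]),ray(b,max(C,key=lambda t:t[0])[1])))
cv2.imwrite("pics/end.png",np.hstack([cv2.resize(im[180:300,170:280],None,fx=3,fy=3),cv2.resize(s[90:210,190:310],None,fx=3,fy=3)]))
```

```text
35.0167 [ 0.428 -0.051  0.285]
yel [(238, array([245.6, 144.3]), [239, 133, 14, 23])] [(208, array([225.8, 225.3]), [220, 214, 12, 23])]
(array([ 0.431989  , -0.05380574,  0.14247815]), np.float64(0.0019796307880377206))
blue [(98, array([247.3, 159.6]), [241, 154, 14, 12])] [(80, array([227.1, 241.8]), [221, 237, 13, 11])]
(array([ 0.43112778, -0.05307287,  0.09427211]), np.float64(0.0010805926584716416))
```

View pics/end.png

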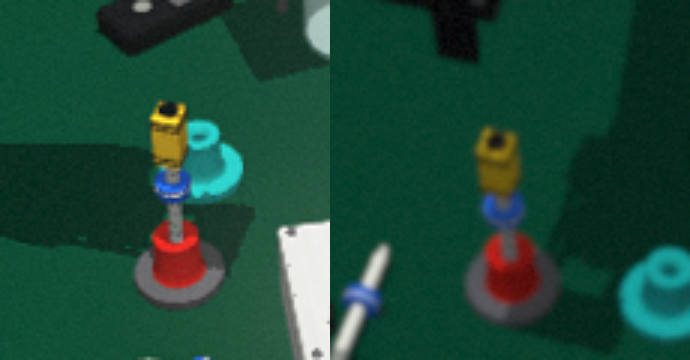

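The final crops show the yellow gauge upright in the red holder, with the stop held high on the rod at about 78 mm, and the gripper clear.

```bash
python3 -c "
from cell import env
print(env.sign_off())"
```

```text
the job is handed in; nothing more can be done
None
```

The job is handed in: I measured the open well at about 78 mm deep, held the gauge on the bottom for over 2 s at about 7 N, and stood it back in its red holder with the stop still at that depth; the white decoy gauge (not listed) toppled early on, though I never knowingly touched it.

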